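Strip the blow-off manifold of its nozzles

ROBOT

A 7-joint arm with a two-finger parallel gripper is mounted at the origin on the work surface. World frame = base frame: x ahead of the robot, y to its left, z up, the work surface at z = 0. Lengths are in m, angles in degrees, forces in N, time in s.
With the tool pointing down it reaches from about 0.4 to 0.85 m from the base axis. Payload 10.4 kg.
Tool frame: the origin (TCP) lies midway between the tips of the shut fingers; the grasp point (between the pads) lies 19 mm behind it; z points along the fingers, y is the line along which they close (so a half turn about z gives the same grasp; the last joint's range is limited). The gripper opens to 87 mm and grips with 3 to 60 N. Pads are 19 mm wide; open, the fingers measure 117 mm over their backs; the gripper's body (75 mm by 190 mm) begins 51 mm behind the grasp point.
Start: joints at [71.643, 19.034, -3.707, 83.658, 1.238, 77.344, -5.071], TCP at [0.183, -0.598, 0.223] pointing down, gripper open.
Joint ranges: [-148.97, 148.97], [-28.65, 121.19], [-84.17, 76.75], [9.2, 138.47], [-72.65, 252.65], [3.7, 117.97], [-149.18, 149.18]. Speed limits (degrees/s): [127.2, 127.2, 159.86, 159.86, 180, 180, 180].

INTERFACE

Orientations are given as [roll, pitch, yaw] about the fixed x, y, z axes, in that order (R = Rz(yaw) Ry(pitch) Rx(roll)).
In Python, from rig import manip gives the robot as it stands.
- The arm moves only by the tool move_arm, never from a script. Its argument "increments" is a list of rows, each a list of 3 entries, a list of its own where there are three numbers: the shift along the tool's x, y, z normalised to -1 to 1, where 1 is 5 cm, then the turn, a rotation vector about the tool's x, y, z normalised to -1 to 1, where 1 is 2 pi rad, then the closure, from -1 (fully open) to 1 (shut). In form: [[[dx, dy, dz], [rx, ry, rz], jaw], ...]. A call has 1 to 10 rows; each row shifts and turns the commanded pose from where the row before left it, along the tool's axes as they then stand; what a row does not reach is not made up. A row lasts 1/12 s, in which the tool goes at most 41.7 mm and 7.16 degrees, less where a joint would pass 70% of its speed; a pose out of reach is approached as far as the arm can. A call with a number of a shift or a turn outside -1 to 1 is refused whole. A call with a gripper value outside its range is refused whole. The fingers move at their own pace and stop on an object; "force" is the grip in N (left out, the last holds). Time passes only in rows, so rows that do not move let the fingers close. It gives the time, the measured TCP pose, the force, the opening and the grip force at its end, in the units of the state.
- manip.get_state(): the state, without advancing time (a new reading comes with each control period).
- manip.grab_frame(name): name is "side" or "top" or "wrist"; returns a dict with "pixels" (420x560x3 uint8, blue, green, red), "mtx" (3x3 intrinsics, pixels), "R" (3x3) and "t" (3): a world point X has camera coordinates R X + t. Camera axes: x right, y down, z forward; pixel columns grow to the right and rows downward; lengths in m; the calibration is good to about 2 mm. A picture is of the moment at which its call begins. There is no depth.
- manip.sign_off(): hands the job in; it is judged then, once.
Trained networks look in a picture, given as the dict that the camera call returned (one of the last four; its "shot" number tells which), for a name from the list of things; names that differ only in an ending like _2 or _b are one class to them, and where a whole thing is asked for, a point or a joint stands for the part that bears it (a point fixed in the world has none). Each returns a list of dicts, best first, with "score" (0 to 1); they miss things now and then, are a little off and sometimes report something else, mostly with a low value. They report only what shows in the picture. A call takes as long as a camera call. They do not tell look-alikes from the thing itself.
- manip.search_frame(name, picture): "pixel" ([row, column] in pixels, amid what is visible of it).
- manip.outline_of(name, picture): "pixels" (420x560 bool, what is visible of it) and "pixel" ([row, column] in pixels, amid what is visible of it).
The state is a dict: "time": time; "qpos": joint angles; "qvel": joint speeds; "joint_torque": joint torques, N m; "ee_pos": TCP position; "ee_rot": TCP orientation; "ft_force": force on the tool from outside, world axes, zero at the start; "ft_torque": the same for the moment, N m; "finger_gap": finger opening in m; "finger_force": force on a finger pad.
Only numpy, scipy, OpenCV 4.12 (cv2) and the standard library are available. Lean on these libraries where they do the work, as an engineer would, in place of code of your own. Each camera call takes 0.05 s, during which the arm holds its last target. There are 200 camera calls.

TASK

The blow-off nozzles are clogged with marble dust and go to be washed. First shut the air while all nozzles are still coupled: turn the knurled screw of the needle valve on the manifold clockwise until it seats, just snug, not forced. Then uncouple every nozzle there is (draw the coupling's sleeve back, pull the nozzle out, let the sleeve snap forward) and lay them all flat on the floor of the steel tray, none on top of another or on the rim, without disturbing the glue tin or the marble offcut beside it.

Things in the scene. Friction and masses are not known exactly. Their poses are not given: they have to be found in the camera images.
- manifold: Blow-off manifold, fixed to the bench: aluminium bar 50 x 400 (along its y) x 50 mm, 90 to 140 mm above the bench on two feet; four quick couplings on its front (-x, robot side), axes along its x, 115 mm above the bench; needle valve on top near its +y (left) end; gauge behind the bar, 152 mm high. Origin: under the middle of the bar at bench level; x from couplings to bar, z up.
- mouth_a (a point): Centre of the mouth of coupling a (the rightmost, -y), on its axis, 60 mm in front of the bar's face, at y = -160 mm of the manifold; axes as the manifold's. The fixed inner tube is 25 mm in diameter. Fixed to the manifold.
- mouth_b (a point): Centre of the mouth of coupling b (second from the right), on its axis, 60 mm in front of the bar's face, at y = -80 mm of the manifold; axes as the manifold's. The fixed inner tube is 25 mm in diameter. Fixed to the manifold.
- mouth_c (a point): Centre of the mouth of coupling c (third from the right), on its axis, 60 mm in front of the bar's face, at y = 0 mm of the manifold; axes as the manifold's. The fixed inner tube is 25 mm in diameter. Fixed to the manifold.
- mouth_d (a point): Centre of the mouth of coupling d (the leftmost, +y, nearest the valve), on its axis, 60 mm in front of the bar's face, at y = 80 mm of the manifold; axes as the manifold's. The fixed inner tube is 25 mm in diameter. Fixed to the manifold.
- sleeve_a_grip (a point): Middle of the sprung knurled steel sleeve of coupling a, on its axis (moves with it): a ring 32 mm in outer diameter, 24 mm long, its middle 14 mm behind the mouth when forward. Grip it across its sides from above, or push its front rim. Its spring takes 3 N to start and 5.4 N at the stop. Axes as the manifold's.
- sleeve_b_grip (a point): Middle of the sprung knurled steel sleeve of coupling b, on its axis (moves with it): a ring 32 mm in outer diameter, 24 mm long, its middle 14 mm behind the mouth when forward. Grip it across its sides from above, or push its front rim. Its spring takes 3 N to start and 5.4 N at the stop. Axes as the manifold's.
- sleeve_c_grip (a point): Middle of the sprung knurled steel sleeve of coupling c, on its axis (moves with it): a ring 32 mm in outer diameter, 24 mm long, its middle 14 mm behind the mouth when forward. Grip it across its sides from above, or push its front rim. Its spring takes 3 N to start and 5.4 N at the stop. Axes as the manifold's.
- sleeve_d_grip (a point): Middle of the sprung knurled steel sleeve of coupling d, on its axis (moves with it): a ring 32 mm in outer diameter, 24 mm long, its middle 14 mm behind the mouth when forward. Grip it across its sides from above, or push its front rim. Its spring takes 3 N to start and 5.4 N at the stop. Axes as the manifold's.
- sleeve_a (a joint): Sleeve a drawn back towards the bar (manifold's +x), m: 0 forward, 0.008 at its stop. A nozzle is locked while it is less than about 6 mm back. Fully back, an inner spring pushes the nozzle out 10 mm; let go then, the sleeve stays about 5 mm back on the nozzle's shank until the nozzle is pulled out along the axis (about 5 N), and snaps forward. A nozzle pushed in again locks.
- sleeve_b (a joint): Sleeve b drawn back towards the bar (manifold's +x), m: 0 forward, 0.008 at its stop. A nozzle is locked while it is less than about 6 mm back. Fully back, an inner spring pushes the nozzle out 10 mm; let go then, the sleeve stays about 5 mm back on the nozzle's shank until the nozzle is pulled out along the axis (about 5 N), and snaps forward. A nozzle pushed in again locks.
- sleeve_c (a joint): Sleeve c drawn back towards the bar (manifold's +x), m: 0 forward, 0.008 at its stop. A nozzle is locked while it is less than about 6 mm back. Fully back, an inner spring pushes the nozzle out 10 mm; let go then, the sleeve stays about 5 mm back on the nozzle's shank until the nozzle is pulled out along the axis (about 5 N), and snaps forward. A nozzle pushed in again locks.
- sleeve_d (a joint): Sleeve d drawn back towards the bar (manifold's +x), m: 0 forward, 0.008 at its stop. A nozzle is locked while it is less than about 6 mm back. Fully back, an inner spring pushes the nozzle out 10 mm; let go then, the sleeve stays about 5 mm back on the nozzle's shank until the nozzle is pulled out along the axis (about 5 N), and snaps forward. A nozzle pushed in again locks.
- valve (a joint): Turn of the needle valve's stem about its upright axis, rad: 0 is where the needle meets its seat (shut) and the stem stops; negative is open (starts at -5.0 to -3.2); grows when its head is turned clockwise seen from above. Turns freely (0.03 N m) up to the seat.
- valve_wind (a joint): How far the knurled head is turned (rad, + clockwise from above) ahead of the stem, which is springy: the tightening torque is 1.2 N m per rad. About 0.03 while the stem turns freely; rises with every further turn of the head once the needle is on its seat. Above 0.35 the valve is being forced and its seat is scored. Falls back to about 0 when the head is let go.
- valve_grip (a point): Middle of the knurled steel head of the needle valve, on its axis: a drum 28 mm in diameter and 16 mm high with a free flat top, 164 to 180 mm above the bench, its underside 24 mm above the bar.
- nozzle_fan: Loose brass air nozzle, 129 mm, 0.11 kg; flat fan lip 30 mm wide. Starts locked in any coupling, or is absent. Origin: on its axis, middle of its knurled barrel (22 mm diameter, 36 mm long: grip here). x along it to the shank: hex collar 24 mm wide at 18 to 30 mm, 16 mm shank to 76 mm; nose to -53 mm. Origin 33 mm before the mouth when locked, 43 released, 78 clear; 12 mm high on a flat floor.
- nozzle_round: Loose brass air nozzle, 129 mm, 0.11 kg; plain tapering round nose. Starts locked in any coupling, or is absent. Origin: on its axis, middle of its knurled barrel (22 mm diameter, 36 mm long: grip here). x along it to the shank: hex collar 24 mm wide at 18 to 30 mm, 16 mm shank to 76 mm; nose to -53 mm. Origin 33 mm before the mouth when locked, 43 released, 78 clear; 12 mm high on a flat floor.
- nozzle_bell: Loose brass air nozzle, 129 mm, 0.11 kg; nose with a small bell. Starts locked in any coupling, or is absent. Origin: on its axis, middle of its knurled barrel (22 mm diameter, 36 mm long: grip here). x along it to the shank: hex collar 24 mm wide at 18 to 30 mm, 16 mm shank to 76 mm; nose to -53 mm. Origin 33 mm before the mouth when locked, 43 released, 78 clear; 12 mm high on a flat floor.
- nozzle_needle: Loose brass air nozzle, 129 mm, 0.11 kg; thin needle nose. Starts locked in any coupling, or is absent. Origin: on its axis, middle of its knurled barrel (22 mm diameter, 36 mm long: grip here). x along it to the shank: hex collar 24 mm wide at 18 to 30 mm, 16 mm shank to 76 mm; nose to -53 mm. Origin 33 mm before the mouth when locked, 43 released, 78 clear; 12 mm high on a flat floor.
- tray: Loose shallow steel wash tray, 320 (its x) x 200 (its y) x 30 mm high, walls and floor 4 mm, about 0.8 kg. Origin: under the middle of its floor; z up.
- inlay_board: Fixed wooden board with stone inlay, 200 x 380 mm, 20 mm high, on the bench in front of the manifold. Origin: under its middle.
- tin: Loose glue tin, 75 mm in diameter, 86 mm high, a bystander. Origin: centre of its underside.
- offcut_big: Loose marble offcut, 90 x 60 x 22 mm, beside the tin, a bystander. Origin: centre of its underside.
There are look-alikes about, which are no part of the job. What is shaped like the nozzle_needle but turquoise is not meant.

How it is judged (in metres and radians):
On the way, in this order (a step that is already met when the one before it is completed fails the run):
1. the valve screw is seated (within 0.1 rad) while every nozzle is still in its coupling (value of joint valve above -0.1 rad and x of each of nozzle_fan, nozzle_round, nozzle_bell, nozzle_needle in the frame of manifold above -0.122 m), for 0.3 s.
2. every nozzle is away from the manifold and every sleeve has snapped forward (horizontal distance between each of nozzle_fan, nozzle_round, nozzle_bell, nozzle_needle and manifold above 0.21 m and value of joint each of sleeve_a, sleeve_b, sleeve_c, sleeve_d below 0.0015 m), for 0.3 s.
At the end, for the whole second after the job is handed in: The valve is shut (within 0.12 rad of its seat), all four sleeves are forward (within 1.5 mm), the tray stands flat, and every nozzle present lies at rest on its floor: origin inside the walls and less than 30 mm above the tray's underside, axis within 0.18 rad of level (value of joint valve above -0.12 rad and value of joint each of sleeve_a, sleeve_b, sleeve_c, sleeve_d below 0.0015 m and x of nozzle_fan in the frame of tray between -0.15 and 0.15 m and y of nozzle_fan in the frame of tray between -0.09 and 0.09 m and z of nozzle_fan in the frame of tray between 0 and 0.03 m and angle between nozzle_fan's own x axis and vertical between 1.39 and 1.75 rad and linear speed of each of nozzle_fan, nozzle_round, nozzle_bell, nozzle_needle, tray below 0.05 m/s and x of nozzle_round in the frame of tray between -0.15 and 0.15 m and y of nozzle_round in the frame of tray between -0.09 and 0.09 m and z of nozzle_round in the frame of tray between 0 and 0.03 m and angle between nozzle_round's own x axis and vertical between 1.39 and 1.75 rad and x of nozzle_bell in the frame of tray between -0.15 and 0.15 m and y of nozzle_bell in the frame of tray between -0.09 and 0.09 m and z of nozzle_bell in the frame of tray between 0 and 0.03 m and angle between nozzle_bell's own x axis and vertical between 1.39 and 1.75 rad and x of nozzle_needle in the frame of tray between -0.15 and 0.15 m and y of nozzle_needle in the frame of tray between -0.09 and 0.09 m and z of nozzle_needle in the frame of tray between 0 and 0.03 m and angle between nozzle_needle's own x axis and vertical between 1.39 and 1.75 rad and angle between tray's own z axis and vertical below 0.06 rad); the robot touches nothing.
It fails at once if the valve screw is forced: its head wound more than 0.35 rad past the stem (value of joint valve_wind above 0.35 rad).
It fails at once if the glue tin or the marble offcut is moved more than 30 mm or the tin tipped (distance of any of tin, offcut_big from where it was at the start of the episode above 0.03 m or angle between tin's own z axis and vertical above 0.4 rad).
Of nozzle_fan, nozzle_round, nozzle_bell, nozzle_needle only 3 to 4 are there at a start; the rules pass over those that are not, and their reading is None.
At some moment in a run one of tray may be knocked a few centimetres aside while the robot is not near it.
Once in a run the grip may slacken for a moment while it holds something.
It also fails if it takes over 210 s, if anything falls off the work surface, if the arm or the gripper's body presses on something with over 40 N, if the wrist force passes 120 N, or if a joint passes its speed limit or range.

## Working session

There is one attempt and no reset: what is moved stays moved. The work goes in short steps, Python scripts to look and compute and a tool call to move; the robot and the scene stay as the last step left them, time stands still between calls to the robot, and variables do not carry over. Pictures are saved under pics/ and viewed, at most 14 in all, crops included, and the job is handed in when it is done.

Besides the shell and the picture viewer there is one more tool, called after ">>>" as name(argument=value, ...) on one line, values as JSON. move_arm: Moves the arm, as the interface text tells. Scaled input: -1 to 1 covers 5 cm each way for a shift and 2 pi rad each way for a turn. Its arguments: {"type":"object","properties":{"increments":{"type":"array"},"force":{"type":"number"}},"required":["increments"]}

```bash
ls; mkdir -p pics; python3 - <<'E'
from rig import manip
import cv2,numpy as np
s=manip.get_state(); print({k:np.round(v,3).tolist() for k,v in s.items()})
for n in ("side","top"):
    f=manip.grab_frame(n); cv2.imwrite(f"pics/{n}0.png",f["pixels"]); print(n,np.round(f["mtx"],1).tolist(),np.round(f["R"],3).tolist(),np.round(f["t"],3).tolist())
    for o in ["manifold","valve_grip","nozzle_fan","nozzle_round","nozzle_bell","nozzle_needle","tray","tin","offcut_big","inlay_board","sleeve_a_grip"]:
        print(o,[(d["pixel"],round(d["score"],2)) for d in manip.search_frame(o,f)])
E
```

```text
pics
{'time': 0.0, 'qpos': [71.641, 19.072, -3.708, 83.708, 1.237, 77.342, -5.07], 'qvel': [0.024, -0.007, -0.028, -0.029, 0.046, 0.005, -0.007], 'joint_torque': [0.0, -62.327, 0.025, -38.989, -0.061, 0.04, 0.0], 'ee_pos': [0.183, -0.597, 0.222], 'ee_rot': [-179.918, 0.003, 17.066], 'ft_force': [-0.322, -0.211, -0.339], 'ft_torque': [0.042, -0.051, 0.01], 'finger_force': 0.0, 'finger_gap': 0.087}
side [[441.6, 0.0, 279.0], [0.0, 441.6, 204.8], [0.0, 0.0, 1.0]] [[-0.892, -0.452, 0.01], [-0.328, 0.632, -0.702], [0.311, -0.63, -0.712]] [0.483, 0.223, 1.286]
manifold [([222.0, 243.5], 0.96), ([208.8, 301.6], 0.69)]
valve_grip [([230.1, 214.6], 0.49), ([223.4, 242.9], 0.38)]
nozzle_fan [([185.8, 294.1], 0.58)]
nozzle_round [([210.8, 299.2], 0.68)]
nozzle_bell [([228.5, 286.1], 0.49)]
nozzle_needle [([163.0, 330.5], 0.58), ([218.0, 213.3], 0.57), ([193.0, 307.2], 0.56)]
tray [([162.5, 329.5], 0.59)]
tin [([347.1, 273.7], 0.66), ([185.8, 294.3], 0.19)]
offcut_big [([328.1, 223.6], 0.96), ([212.8, 266.6], 0.72), ([220.0, 243.8], 0.46)]
inlay_board [([256.9, 302.1], 0.63)]
sleeve_a_grip []
top [[497.4, 0.0, 284.9], [0.0, 497.4, 203.4], [0.0, 0.0, 1.0]] [[0.029, -0.999, -0.019], [-0.998, -0.028, -0.058], [0.057, 0.021, -0.998]] [0.058, 0.552, 1.293]
manifold [([186.5, 274.7], 0.92)]
valve_grip [([212.0, 266.0], 0.58), ([173.8, 197.7], 0.55), ([260.1, 269.8], 0.31)]
nozzle_fan []
nozzle_round [([238.4, 301.9], 0.74)]
nozzle_bell [([234.6, 265.7], 0.84), ([228.3, 441.4], 0.33)]
nozzle_needle [([136.0, 281.2], 0.76), ([238.1, 331.8], 0.57)]
tray [([227.7, 436.2], 0.69), ([234.5, 266.4], 0.62), ([173.6, 202.4], 0.37)]
tin [([286.4, 133.0], 0.64)]
offcut_big [([225.6, 150.6], 0.7), ([284.7, 131.9], 0.62), ([264.5, 269.1], 0.6), ([182.9, 273.2], 0.52)]
inlay_board [([263.1, 267.0], 0.85), ([175.7, 196.4], 0.43)]
sleeve_a_grip []
```

View pics/top0.png

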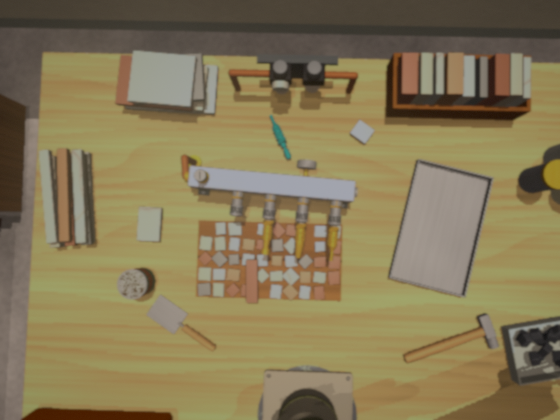

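View pics/side0.png

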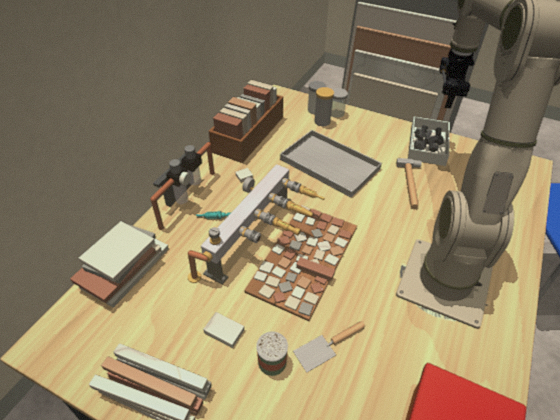

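The top view shows the bar from (190,178) to (354,190) and the valve at (201,175). Couplings a, b and c, at columns 335, 302 and 269, hold brass nozzles, and d at (237,203) looks empty. The tray is at (440,228), the tin at (133,284) and the offcut at (149,225). The turquoise item at (281,137) is the look-alike and isn't meant. I'll confirm this in an enlarged crop.

```bash
cat > h.py <<'E'
from rig import manip
import cv2,numpy as np
def ray(f,rc,z):
    K,R,t=map(np.array,(f["mtx"],f["R"],f["t"])); C=-R.T@t
    d=R.T@np.linalg.inv(K)@np.array([rc[1],rc[0],1.]); return C+d*(z-C[2])/d[2]
def proj(f,X):
    K,R,t=map(np.array,(f["mtx"],f["R"],f["t"])); p=K@(R@np.array(X)+t); return p[1]/p[2],p[0]/p[2]
def crop(f,r0,r1,c0,c1,k,name):
    cv2.imwrite("pics/"+name,cv2.resize(f["pixels"][r0:r1,c0:c1],None,fx=k,fy=k,interpolation=cv2.INTER_CUBIC))
E
python3 - <<'E'
from h import *
f=manip.grab_frame("top"); crop(f,155,275,170,370,4,"c1.png")
# rough bar corners
for rc in [(166,190),(189,190),(179,355),(200,355)]: print(ray(f,rc,.14).round(3))
m=manip.outline_of("manifold",f)[0]["pixels"]; print(cv2.minAreaRect(np.argwhere(m).astype(np.float32)))
t=[d for d in manip.outline_of("tray",f)]
for d in t[:2]:
    r=cv2.minAreaRect(np.argwhere(d["pixels"]).astype(np.float32)); print(d["score"],r); print([ray(f,p,.03).round(3).tolist() for p in cv2.boxPoints(r)])
E
```

```text
[0.627 0.302 0.14 ]
[0.571 0.299 0.14 ]
[ 0.606 -0.095  0.14 ]
[ 0.556 -0.096  0.14 ]
((187.16290283203125, 267.5165100097656), (177.84657287597656, 63.092342376708984), 84.47245788574219)
0.86 ((227.73486328125, 440.1425476074219), (81.70545959472656, 124.92192840576172), 76.26373291015625)
[[0.679, -0.263, 0.03], [0.363, -0.192, 0.03], [0.32, -0.395, 0.03], [0.634, -0.469, 0.03]]
```

View pics/c1.png

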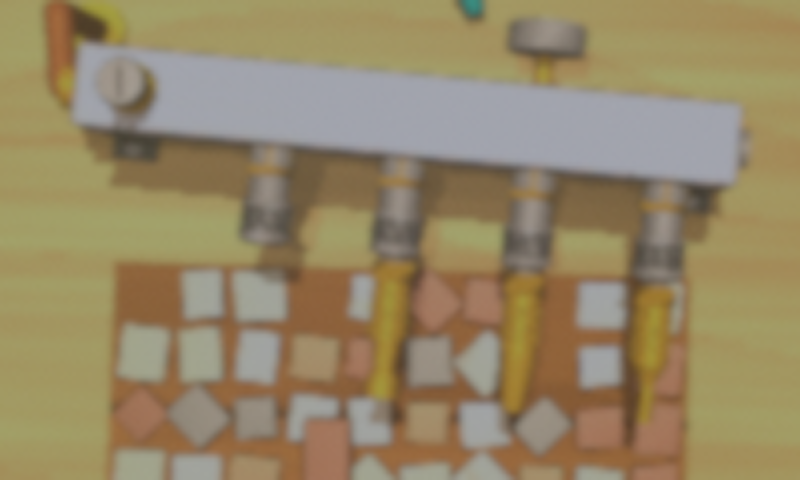

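The crop shows brass nozzles in couplings a (needle, crop x=650), b (x=520) and c (x=390), with d (x=265) empty. The valve head is at crop (122,83). Next I'll fit the manifold pose.

```bash
cat >> h.py <<'E'
def go(x,y,z,yaw=None):
    s=manip.get_state(); p=np.array(s["ee_pos"]); r=s["ee_rot"]; a=np.radians(r[2])
    from scipy.spatial.transform import Rotation as Ro
    R=Ro.from_euler("xyz",r,degrees=True).as_matrix()
    d=R.T@(np.array([x,y,z])-p); print("tool delta units",(d/.05).round(3),"dist mm",round(np.linalg.norm(d)*1e3,1),"yaw",round(r[2],2), "" if yaw is None else "dyaw units %.4f"%(-((yaw-r[2]+180)%360-180)/360))
E
python3 - <<'E'
from h import *
from scipy.optimize import least_squares
f=manip.grab_frame("top"); g=manip.grab_frame("side")
q=lambda x,y:(155+y/4,170+x/4)
L=[((25,200,140),q(80,43)),((25,-200,140),q(742,103)),((-25,-200,140),q(736,186)),((-25,200,140),q(73,124))]
M=lambda p,X:np.array([p[0]+np.cos(p[2])*X[0]-np.sin(p[2])*X[1],p[1]+np.sin(p[2])*X[0]+np.cos(p[2])*X[1],X[2]])
r=least_squares(lambda p:np.concatenate([np.subtract(proj(f,M(p,np.array(X)/1e3)),rc) for X,rc in L]),[.59,.1,-.04])
p=r.x; print(p[:2].round(4),np.degrees(p[2]).round(2),r.fun.round(2))
for n,y in zip("abcd",(-.16,-.08,0,.08)):
    m=M(p,(-.085,y,.115)); s=M(p,(-.071,y,.115)); print(n,m.round(4),s.round(4),"top px (crop)",((np.array(proj(f,m))-(155,170))*4).round(0)[::-1])
v=ray(f,q(120,81),.18); print("valve",v.round(4), "man frame", [np.cos(p[2])*(v[0]-p[0])+np.sin(p[2])*(v[1]-p[1]), -np.sin(p[2])*(v[0]-p[0])+np.cos(p[2])*(v[1]-p[1])])
c=g["pixels"].copy()
for X in ([25,200,140],[-25,200,140],[-25,-200,140],[25,-200,140],[-85,-160,115],[-85,-80,115],[-85,0,115],[-85,80,115]):
    a=proj(g,M(p,np.array(X)/1e3)); cv2.circle(c,(round(a[1]),round(a[0])),1,(0,0,255),-1)
a=proj(g,v); cv2.circle(c,(round(a[1]),round(a[0])),1,(255,0,255),-1)
g["pixels"]=c; crop(g,150,290,180,350,4,"c2.png")
go(.45,-.4,.3,np.degrees(p[2]))
E
```

```text
[0.59   0.1041] -3.69 [-0.22 -0.19 -0.03  0.55  0.06  0.25  0.17 -0.62]
a [ 0.4949 -0.0501  0.115 ] [ 0.5089 -0.051   0.115 ] top px (crop) [658. 281.]
b [0.5001 0.0297 0.115 ] [0.514  0.0288 0.115 ] top px (crop) [526. 269.]
c [0.5052 0.1095 0.115 ] [0.5192 0.1086 0.115 ] top px (crop) [395. 257.]
d [0.5103 0.1894 0.115 ] [0.5243 0.1885 0.115 ] top px (crop) [264. 244.]
valve [0.6007 0.2688 0.18  ] man frame [np.float64(2.539158190981855e-05), np.float64(0.1650442322080661)]
tool delta units [ 6.256 -2.212 -1.548] dist mm 340.7 yaw 17.06 dyaw units 0.0576
```

View pics/c2.png

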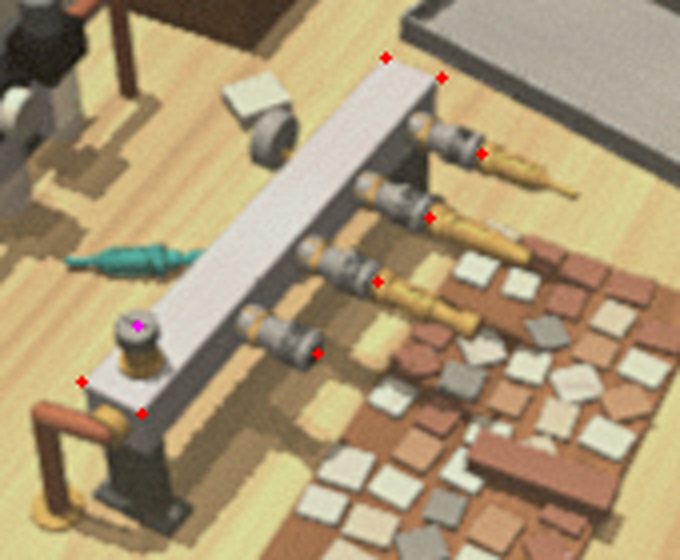

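The overlay matches the picture: the red dots sit on the mouths and corners, and the magenta dot is on the valve top. Coupling a holds the needle, b the round and c the bell, while d is empty, so there is no fan. I'll move towards the valve by an arc.

>>> move_arm(increments=[[[0.62, -0.22, -0.16], [0, 0, 0], -0.2], [[0.62, -0.22, -0.16], [0, 0, 0], -0.2], [[0.62, -0.22, -0.16], [0, 0, 0], -0.2], [[0.62, -0.22, -0.16], [0, 0, 0], -0.2], [[0.62, -0.22, -0.16], [0, 0, 0], -0.2], [[0.62, -0.22, -0.16], [0, 0, 0], -0.2], [[0.62, -0.22, -0.16], [0, 0, 0], -0.2], [[0.62, -0.22, -0.16], [0, 0, 0], -0.2], [[0.62, -0.22, -0.16], [0, 0, 0], -0.2], [[0.62, -0.22, -0.16], [0, 0, 0], -0.2]], force=8)

```text
time: 2.28
ee_pos: [0.4486, -0.4003, 0.3032]
ee_rot: [180.0, -0.0, 17.1]
ft_force: [0.9, -0.0, 0.0]
finger_gap: 0.0523
finger_force: 0.0
```

```bash
python3 - <<'E'
from h import *
print(np.round(manip.get_state()["qpos"],1)); go(.5,-.05,.3); go(.6007,.2688,.3)
E
```

```text
[ 49.   15.1 -14.5  79.4   3.8  85.9 -38.3]
tool delta units [ 3.038 -6.395  0.061] dist mm 354.0 yaw 17.06 
tool delta units [  6.834 -11.9     0.059] dist mm 686.1 yaw 17.06
```

>>> move_arm(increments=[[[0.36, -0.63, 0], [0, 0, 0], -0.2], [[0.36, -0.63, 0], [0, 0, 0], -0.2], [[0.36, -0.63, 0], [0, 0, 0], -0.2], [[0.36, -0.63, 0], [0, 0, 0], -0.2], [[0.36, -0.63, 0], [0, 0, 0], -0.2], [[0.36, -0.63, 0], [0, 0, 0], -0.2], [[0.36, -0.63, 0], [0, 0, 0], -0.2], [[0.36, -0.63, 0], [0, 0, 0], -0.2], [[0.36, -0.63, 0], [0, 0, 0], -0.2], [[0.36, -0.63, 0], [0, 0, 0], -0.2]])

```text
time: 3.12
ee_pos: [0.5272, -0.0457, 0.3028]
ee_rot: [180.0, -0.0, 17.1]
ft_force: [1.1, -0.2, -0.7]
finger_gap: 0.0518
finger_force: 0.0
```

>>> move_arm(increments=[[[0.32, -0.56, 0], [0, 0, 0], -0.2], [[0.32, -0.56, 0], [0, 0, 0], -0.2], [[0.32, -0.56, 0], [0, 0, 0], -0.2], [[0.32, -0.56, 0], [0, 0, 0], -0.2], [[0.32, -0.56, 0], [0, 0, 0], -0.2], [[0.32, -0.56, 0], [0, 0, 0], -0.2], [[0.32, -0.56, 0], [0, 0, 0], -0.2], [[0.32, -0.56, 0], [0, 0, 0], -0.2], [[0.32, -0.56, 0], [0, 0, 0], -0.2], [[0.32, -0.56, 0], [0, 0, 0], -0.2]])

```text
time: 3.95
ee_pos: [0.5982, 0.2685, 0.3025]
ee_rot: [180.0, -0.0, 17.0]
ft_force: [0.6, -0.9, 0.4]
finger_gap: 0.052
finger_force: 0.0
```

```bash
python3 - <<'E'
from h import *
print(np.round(manip.get_state()["qpos"],1)); go(.6007,.2688,.3)
f=manip.grab_frame("wrist"); p=proj(f,(.6007,.2688,.18)); print(p)
c=f["pixels"]; cv2.circle(c,(round(p[1]),round(p[0])),3,(0,0,255),1)
cv2.imwrite("pics/w1.png",c)
E
```

```text
[  -2.4   25.9  -38.4   69.2   15.8   89.9 -110.8]
tool delta units [0.049 0.009 0.049] dist mm 3.5 yaw 17.02 
(np.float64(201.63430725074554), np.float64(281.96563484617536))
```

View pics/w1.png

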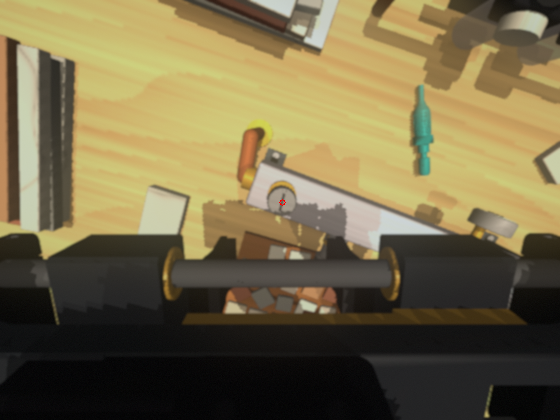

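The wrist view shows the valve head at (202,282), right on the predicted mark. I'll descend.

>>> move_arm(increments=[[[0.05, 0.01, 0.3], [0, 0, 0], -0.2], [[0, 0, 0.4], [0, 0, 0], -0.2], [[0, 0, 0.4], [0, 0, 0], -0.2], [[0, 0, 0.4], [0, 0, 0], -0.2], [[0, 0, 0.4], [0, 0, 0], -0.2], [[0, 0, 0.3], [0, 0, 0], -0.2], [[0, 0, 0.3], [0, 0, 0], -0.2], [[0, 0, 0.21], [0, 0, 0], -0.2], [[0, 0, 0], [0, 0, 0], 0.2], [[0, 0, 0], [0, 0, 0], 0.5]], force=8)

```text
time: 4.83
ee_pos: [0.6004, 0.2673, 0.167]
ee_rot: [180.0, 0.0, 17.1]
ft_force: [-0.0, -0.3, -0.2]
finger_gap: 0.0456
finger_force: 0.0
```

>>> move_arm(increments=[[[0, 0, 0], [0, 0, 0], 1], [[0, 0, 0], [0, 0, 0], 1], [[0, 0, 0], [0, 0, 0], 1], [[0, 0, 0], [0, 0, 0], 1], [[0, 0, 0], [0, 0, 0.014], 1], [[0, 0, 0], [0, 0, 0.014], 1]])

```text
time: 5.33
ee_pos: [0.6006, 0.2687, 0.1682]
ee_rot: [-179.9, -0.1, 6.8]
ft_force: [-0.6, 3.4, 3.4]
finger_gap: 0.0279
finger_force: 8.0
```

```bash
python3 - <<'E'
from h import *
s=manip.get_state(); print(np.round(s["qpos"],1),s["ee_pos"],s["ft_torque"],s["ft_force"]); 
E
```

```text
[  -2.6   29.1  -35.6   80.9   17.    75.3 -122.2] [0.60060825 0.26873592 0.16818388] [0.83446179 0.14892634 0.04264836] [-0.5980487   3.43579118  3.43567179]
```

>>> move_arm(increments=[[[0, 0, 0], [0, 0, 0], -0.2], [[0, 0, 0], [0, 0, 0], -0.2], [[0, 0, 0], [0, 0, 0], -0.2], [[0, 0, -0.4], [0, 0, 0], -0.2], [[0, 0, -0.4], [0, 0, -0.0194], -0.2], [[0, 0, 0], [0, 0, -0.0194], -0.2], [[0, 0, 0], [0, 0, -0.0194], -0.2], [[0, 0, 0], [0, 0, -0.0194], -0.2], [[0, 0, 0], [0, 0, -0.0194], -0.2], [[0, 0, 0], [0, 0, -0.0194], -0.2]])

```text
time: 6.17
ee_pos: [0.6006, 0.2669, 0.2069]
ee_rot: [180.0, 0.0, 49.3]
ft_force: [0.0, 0.3, 0.1]
finger_gap: 0.052
finger_force: 0.0
```

>>> move_arm(increments=[[[0, 0, 0], [0, 0, -0.0194], -0.2], [[0, 0, 0], [0, 0, -0.0194], -0.2], [[0, 0, 0], [0, 0, -0.0194], -0.2], [[0, 0, 0], [0, 0, -0.0194], -0.2], [[0, 0, 0], [0, 0, -0.0194], -0.2], [[0, 0, 0], [0, 0, -0.0194], -0.2], [[0, 0, 0], [0, 0, -0.0194], -0.2], [[0, 0, 0], [0, 0, -0.0194], -0.2], [[0, 0, 0], [0, 0, -0.0194], -0.2], [[0, 0, 0], [0, 0, -0.0194], -0.2]])

```text
time: 7.0
ee_pos: [0.6007, 0.2668, 0.2068]
ee_rot: [-180.0, 0.0, 119.2]
ft_force: [0.1, -0.7, 0.7]
finger_gap: 0.0523
finger_force: 0.0
```

>>> move_arm(increments=[[[0, 0, 0], [0, 0, -0.0194], -0.2], [[0, 0, 0], [0, 0, -0.0194], -0.2], [[0, 0, 0], [0, 0, -0.0194], -0.2], [[0, 0, 0], [0, 0, -0.0194], -0.2], [[0, 0, 0], [0, 0, -0.0194], -0.2], [[0, 0, 0], [0, 0, -0.0194], -0.2], [[0, 0, 0], [0, 0, -0.0194], -0.2], [[0, 0, 0], [0, 0, -0.0194], -0.2], [[0, 0, 0], [0, 0, -0.0194], -0.2], [[0, 0, 0], [0, 0, -0.0194], -0.2]])

```text
time: 7.83
ee_pos: [0.6007, 0.2668, 0.2069]
ee_rot: [-180.0, -0.0, -171.0]
ft_force: [-0.0, -0.4, 0.7]
finger_gap: 0.0522
finger_force: 0.0
```

>>> move_arm(increments=[[[0, 0, 0], [0, 0, -0.0194], -0.2], [[0, 0, 0], [0, 0, -0.0194], -0.2], [[0, 0, 0], [0, 0, -0.0194], -0.2], [[0, 0, 0], [0, 0, -0.0194], -0.2], [[0, 0, 0], [0, 0, -0.0194], -0.2], [[0, 0, 0], [0, 0, -0.0194], -0.2], [[0, 0, 0], [0, 0, -0.0194], -0.2], [[0, 0, 0], [0, 0, -0.0194], -0.2], [[0, 0, 0], [0, 0, -0.0194], -0.2], [[0, 0, 0], [0, 0, 0], -0.2]])

```text
time: 8.67
ee_pos: [0.6008, 0.2668, 0.2066]
ee_rot: [180.0, -0.0, -108.2]
ft_force: [0.6, -0.3, 0.2]
finger_gap: 0.0524
finger_force: 0.0
```

```bash
python3 - <<'E'
from h import *
s=manip.get_state(); print(s["time"],np.round(s["qpos"],1),s["ft_torque"]); go(.6007,.2688,.167)
E
```

```text
8.6667 [ 18.2  46.4 -78.4  76.8  45.2  90.9 107.4] [ 0.19826585 -0.05811076  0.02840374]
tool delta units [-0.038  0.014  0.792] dist mm 39.7 yaw -108.18
```

>>> move_arm(increments=[[[-0.04, 0.01, 0.26], [0, 0, 0], -0.2], [[0, 0, 0.27], [0, 0, 0], -0.2], [[0, 0, 0.26], [0, 0, 0], 0.1], [[0, 0, 0], [0, 0, 0], 0.3], [[0, 0, 0], [0, 0, 0], 1], [[0, 0, 0], [0, 0, 0], 1], [[0, 0, 0], [0, 0, 0], 1], [[0, 0, 0], [0, 0, 0], 1], [[0, 0, 0], [0, 0, 0], 1]])

```text
time: 9.42
ee_pos: [0.6015, 0.2694, 0.1681]
ee_rot: [-179.9, 0.0, -108.6]
ft_force: [3.8, 0.1, -0.5]
finger_gap: 0.0275
finger_force: 8.0
```

>>> move_arm(increments=[[[0, 0, 0], [0, 0, 0.0194], 1], [[0, 0, 0], [0, 0, 0.0194], 1], [[0, 0, 0], [0, 0, 0.0194], 1], [[0, 0, 0], [0, 0, 0.0194], 1], [[0, 0, 0], [0, 0, 0.0194], 1], [[0, 0, 0], [0, 0, 0.0194], 1], [[0, 0, 0], [0, 0, 0.0194], 1], [[0, 0, 0], [0, 0, 0.0194], 1], [[0, 0, 0], [0, 0, 0.0194], 1], [[0, 0, 0], [0, 0, 0.0194], 1]])

```text
time: 10.25
ee_pos: [0.6018, 0.269, 0.1681]
ee_rot: [-180.0, 0.1, -178.8]
ft_force: [4.5, -1.3, -0.8]
finger_gap: 0.0274
finger_force: 8.0
```

```bash
python3 - <<'E'
from h import *
s=manip.get_state(); print(s["time"],np.round(s["qpos"],1),s["ft_torque"],s["ft_force"]); go(.6007,.2688,.167)
E
```

```text
10.25 [ 14.1  40.8 -65.6  79.7  37.   82.4  40.6] [-0.08693126 -1.37318157  0.01821754] [ 4.45722569 -1.26727006 -0.83510408]
tool delta units [ 0.022 -0.004  0.022] dist mm 1.5 yaw -178.83
```

>>> move_arm(increments=[[[0, 0, 0], [0, 0, 0.0194], 1], [[0, 0, 0], [0, 0, 0.0194], 1], [[0, 0, 0], [0, 0, 0.0194], 1], [[0, 0, 0], [0, 0, 0.0194], 1], [[0, 0, 0], [0, 0, 0.0194], 1], [[0, 0, 0], [0, 0, 0.0194], 1], [[0, 0, 0], [0, 0, 0.0194], 1], [[0, 0, 0], [0, 0, 0.0194], 1], [[0, 0, 0], [0, 0, 0.0194], 1], [[0, 0, 0], [0, 0, 0.0194], 1]])

```text
time: 11.08
ee_pos: [0.6015, 0.2686, 0.168]
ee_rot: [179.9, 0.1, 111.3]
ft_force: [3.9, -2.6, -1.4]
finger_gap: 0.0274
finger_force: 8.0
```

>>> move_arm(increments=[[[0, 0, 0], [0, 0, 0.013], 1], [[0, 0, 0], [0, 0, 0.013], 1], [[0, 0, 0], [0, 0, 0.013], 1], [[0, 0, 0], [0, 0, 0.013], 1], [[0, 0, 0], [0, 0, 0.013], 1], [[0, 0, 0], [0, 0, 0], 1]])

```text
time: 11.58
ee_pos: [0.6014, 0.2685, 0.168]
ee_rot: [179.9, 0.1, 88.0]
ft_force: [3.3, -3.2, -0.1]
finger_gap: 0.0274
finger_force: 8.0
```

```bash
python3 - <<'E'
from h import *
s=manip.get_state(); print(s["time"],np.round(s["qpos"],1),s["ft_torque"],s["ft_force"])
E
```

```text
11.5833 [  5.5  33.1 -48.8  80.2  25.   77.7 -45.8] [-0.82675432 -1.00516574  0.03672235] [ 3.27512586 -3.16185867 -0.10851871]
```

>>> move_arm(increments=[[[0, 0, 0], [0, 0, 0.011], 1], [[0, 0, 0], [0, 0, 0.011], 1], [[0, 0, 0], [0, 0, 0.011], 1], [[0, 0, 0], [0, 0, 0.011], 1], [[0, 0, 0], [0, 0, 0.011], 1], [[0, 0, 0], [0, 0, 0.011], 1], [[0, 0, 0], [0, 0, 0.011], 1], [[0, 0, 0], [0, 0, 0.011], 1], [[0, 0, 0], [0, 0, 0.011], 1], [[0, 0, 0], [0, 0, 0], 1]])

```text
time: 12.42
ee_pos: [0.602, 0.2699, 0.1683]
ee_rot: [179.9, -0.2, 52.5]
ft_force: [8.5, 2.0, -1.2]
finger_gap: 0.0278
finger_force: 8.0
```

```bash
python3 - <<'E'
from h import *
s=manip.get_state(); print(s["time"],np.round(s["qpos"],1),s["ft_torque"],s["ft_force"])
E
```

```text
12.4167 [  1.6  31.  -42.4  80.4  21.   76.3 -79. ] [ 0.28963572 -1.9286593   0.20218783] [ 8.48308527  2.00713474 -1.18197846]
```

>>> move_arm(increments=[[[0, 0, 0], [0, 0, 0.011], 1], [[0, 0, 0], [0, 0, 0.011], 1], [[0, 0, 0], [0, 0, 0.011], 1], [[0, 0, 0], [0, 0, 0.011], 1], [[0, 0, 0], [0, 0, 0.011], 1], [[0, 0, 0], [0, 0, 0.011], 1], [[0, 0, 0], [0, 0, 0.011], 1], [[0, 0, 0], [0, 0, 0.011], 1], [[0, 0, 0], [0, 0, 0.011], 1], [[0, 0, 0], [0, 0, 0], 1]])

```text
time: 13.25
ee_pos: [0.6016, 0.269, 0.1683]
ee_rot: [179.9, -0.1, 16.8]
ft_force: [4.7, -1.3, 1.2]
finger_gap: 0.0276
finger_force: 8.0
```

```bash
python3 - <<'E'
from h import *
s=manip.get_state(); print(s["time"],np.round(s["qpos"],1),s["ft_torque"],s["ft_force"])
E
```

```text
13.25 [  -2.4   29.3  -36.    80.7   17.4   75.4 -112.4] [-0.63522552 -1.05187948  0.21573721] [ 4.72480269 -1.31376562  1.24037793]
```

The torque rose to 0.21 N m and then slipped at the limited grip, so the valve is seated (wind about 0.17). I'll release and rise.

>>> move_arm(increments=[[[0, 0, 0], [0, 0, 0], -0.2], [[0, 0, 0], [0, 0, 0], -0.2], [[0, 0, 0], [0, 0, 0], -0.2], [[0, 0, -0.5], [0, 0, 0], -0.2], [[0, 0, -0.5], [0, 0, 0.019], -0.2], [[0, 0, -0.4], [0, 0, 0.019], -0.2], [[0, 0, 0], [0, 0, 0.019], -0.2], [[0, 0, 0], [0, 0, 0], -0.2]])

```text
time: 13.92
ee_pos: [0.6006, 0.2704, 0.239]
ee_rot: [-179.9, -0.1, -3.7]
ft_force: [0.5, -0.4, -0.6]
finger_gap: 0.0518
finger_force: 0.0
```

```bash
python3 - <<'E'
from h import *
s=manip.get_state(); print(np.round(s["qpos"],1),s["ft_torque"]); go(.5192,.1086,.22,-3.69);go(.5192,.1086,.102,-3.69)
E
```

```text
[  -4.9   26.3  -33.2   75.3   14.1   82.4 -130.9] [-0.03995048  0.00161056  0.03510949]
tool delta units [-1.416  3.336  0.373] dist mm 182.2 yaw -3.71 dyaw units -0.0001
tool delta units [-1.42   3.339  2.733] dist mm 227.1 yaw -3.71 dyaw units -0.0001
```

>>> move_arm(increments=[[[-0.24, 0.56, 0], [0, 0, 0], -0.2], [[-0.24, 0.56, 0], [0, 0, 0], -0.2], [[-0.24, 0.56, 0], [0, 0, 0], -0.2], [[-0.24, 0.56, 0], [0, 0, 0], -0.2], [[-0.24, 0.56, 0], [0, 0, 0], -0.2], [[-0.22, 0.54, 0], [0, 0, 0], -0.2], [[0, 0, 0.4], [0, 0, 0], -0.2], [[0, 0, 0], [0, 0, 0], -0.2]])

```text
time: 14.58
ee_pos: [0.5177, 0.1049, 0.2144]
ee_rot: [179.9, 0.2, -3.4]
ft_force: [-0.2, 0.2, -0.5]
finger_gap: 0.0521
finger_force: 0.0
```

```bash
python3 - <<'E'
from h import *
go(.5192,.1086,.102,-3.69)
f=manip.grab_frame("wrist"); c=f["pixels"]
for X in [(.5052,.1095,.115),(.5192,.1086,.131),(.5001,.0297,.115)]:
    p=proj(f,X); cv2.circle(c,(round(p[1]),round(p[0])),3,(0,0,255),1)
cv2.imwrite("pics/w2.png",c)
E
```

```text
tool delta units [ 0.034 -0.08   2.248] dist mm 112.5 yaw -3.37 dyaw units 0.0009
```

View pics/w2.png

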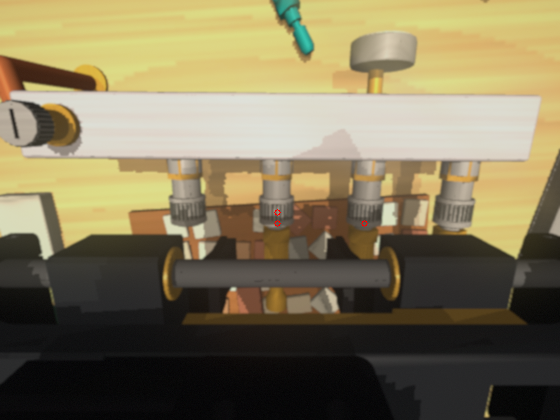

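The mouth and sleeve marks sit on coupling c at (224,278) and (212,278). I'll descend, grip the sleeve and draw it back.

>>> move_arm(increments=[[[0.03, -0.08, 0.4], [0, 0, 0.001], -0.2], [[0, 0, 0.5], [0, 0, 0], -0.2], [[0, 0, 0.5], [0, 0, 0], -0.2], [[0, 0, 0.45], [0, 0, 0], -0.2], [[0, 0, 0.4], [0, 0, 0], -0.2], [[0, 0, 0], [0, 0, 0], 0.1], [[0, 0, 0], [0, 0, 0], 1], [[0, 0, 0], [0, 0, 0], 1], [[0, 0, 0], [0, 0, 0], 1], [[0, 0, 0], [0, 0, 0], 1]], force=25)

```text
time: 15.47
ee_pos: [0.5221, 0.1089, 0.1064]
ee_rot: [179.8, -0.1, -3.9]
ft_force: [-1.0, -7.7, 0.5]
finger_gap: 0.0319
finger_force: 25.0
```

>>> move_arm(increments=[[[0, 0, 0], [0, 0, 0], 1], [[0.05, 0, 0], [0, 0, 0], 1], [[0.05, 0, 0], [0, 0, 0], 1], [[0.05, 0, 0], [0, 0, 0], 1], [[0.04, 0, 0], [0, 0, 0], 1], [[0, 0, 0], [0, 0, 0], 1], [[0, 0, 0], [0, 0, 0], 1]])

```text
time: 16.05
ee_pos: [0.5302, 0.1083, 0.1064]
ee_rot: [179.8, 0.1, -3.9]
ft_force: [-9.3, -8.0, 7.3]
finger_gap: 0.0319
finger_force: 25.0
```

```bash
python3 - <<'E'
from h import *
f=manip.grab_frame("side"); crop(f,170,270,240,340,6,"s1.png")
s=manip.get_state();print(s["ft_force"],s["qpos"])
E
```

```text
[-9.18991561 -7.59691364  6.64092892] [  10.54957338   17.07729314  -31.16346537  102.9802306    10.00323548
   62.82133471 -117.97652213]
```

View pics/s1.png

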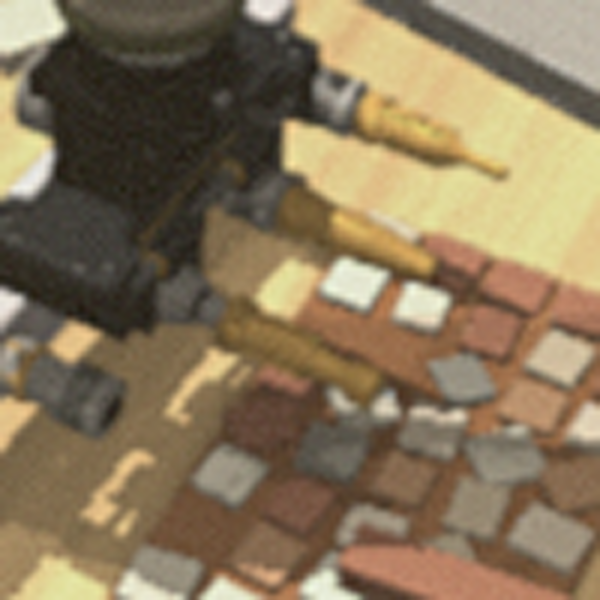

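The sleeve is at its stop (8 mm, 9 N) and the bell nozzle has sprung out; its tip is now near crop (380,390). I'll release, slide forward to the barrel and grip it.

>>> move_arm(increments=[[[0, 0, 0], [0, 0, 0], -0.2], [[0, 0, 0], [0, 0, 0], -0.2], [[0, 0, 0], [0, 0, 0], -0.2], [[-0.4, 0, 0], [0, 0, 0], -0.2], [[-0.5, 0, 0], [0, 0, 0], -0.2], [[-0.48, 0, 0], [0, 0, 0], -0.2], [[0, 0, 0], [0, 0, 0], 0.2], [[0, 0, 0], [0, 0, 0], 1], [[0, 0, 0], [0, 0, 0], 1], [[0, 0, 0], [0, 0, 0], 1]], force=35)

```text
time: 16.93
ee_pos: [0.4631, 0.1151, 0.1055]
ee_rot: [-180.0, -0.1, -3.8]
ft_force: [0.4, 0.5, 0.5]
finger_gap: 0.0334
finger_force: 0.0
```

>>> move_arm(increments=[[[0, 0, 0], [0, 0, 0], 1], [[0, 0, 0], [0, 0, 0], 1]])

```text
time: 17.1
ee_pos: [0.4625, 0.1146, 0.105]
ee_rot: [180.0, 0.0, -3.8]
ft_force: [0.9, -4.1, 0.3]
finger_gap: 0.0214
finger_force: 35.0
```

```bash
python3 - <<'E'
from h import *
go(.4623,.1123,.106,-3.69)
E
```

```text
tool delta units [-0.     0.046 -0.021] dist mm 2.5 yaw -3.85 dyaw units -0.0004
```

>>> move_arm(increments=[[[-0.15, 0, 0], [0, 0, 0], 1], [[-0.2, 0, 0], [0, 0, 0], 1], [[-0.2, 0, 0], [0, 0, 0], 1], [[-0.2, 0, 0], [0, 0, 0], 1], [[-0.2, 0, 0], [0, 0, 0], 1], [[0, 0, -0.6], [0, 0, 0], 1], [[0, 0, -0.7], [0, 0, 0], 1], [[0, 0, -0.7], [0, 0, 0], 1], [[0, 0, -0.4], [0, 0, 0], 1]])

```text
time: 17.85
ee_pos: [0.4148, 0.1188, 0.2285]
ee_rot: [-180.0, -0.2, -3.8]
ft_force: [0.3, 0.4, -0.4]
finger_gap: 0.0211
finger_force: 34.9
```

```bash
cat >> h.py <<'E'
def tray():
    f=manip.grab_frame("top"); o=[]
    for d in manip.outline_of("tray",f):
        r=cv2.minAreaRect(np.argwhere(d["pixels"]).astype(np.float32))
        P=np.array([ray(f,p,.03)[:2] for p in cv2.boxPoints(r)]); e=[P[1]-P[0],P[2]-P[1]]; L=np.linalg.norm(e,axis=1)
        if abs(max(L)-.32)<.03 and abs(min(L)-.2)<.03:
            v=e[int(np.argmax(L))]; v=v*np.sign(v[0]); o=(P.mean(0),v/np.linalg.norm(v),L); break
    if not len(o): print("no tray"); return f,None
    c,v,L=o; print("tray",c.round(3),"yaw",np.degrees(np.arctan2(v[1],v[0])).round(1),L.round(3))
    w=np.array([-v[1],v[0]])
    for n,a in dict(A=(-.085,.04),B=(-.085,-.04),C=(.07,0)).items(): print(n,(c+v*a[0]+w*a[1]).round(4))
    return f,(c,v,w)
E
python3 - <<'E'
from h import *
tray(); s=manip.get_state(); print(s["finger_gap"],s["ee_pos"]); go(.41,-.25,.2,-12.7)
f=manip.grab_frame("side"); crop(f,150,280,180,340,4,"s2.png")
E
```

```text
tray [ 0.5  -0.33] yaw -12.7 [0.325 0.208]
A [ 0.4263 -0.2724]
B [ 0.4086 -0.3505]
C [ 0.5687 -0.3456]
0.021176113162552496 [0.4158404  0.11893234 0.22843192]
tool delta units [0.368 7.371 0.563] dist mm 370.1 yaw -3.79 dyaw units 0.0247
```

View pics/s2.png

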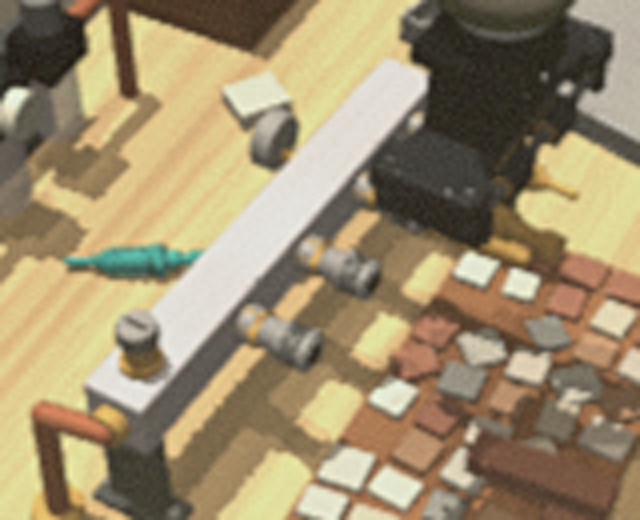

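The crop shows coupling c empty with its sleeve forward, and the fingers holding the bell nozzle. I'll carry it to the tray.

>>> move_arm(increments=[[[0.05, 0.72, 0], [0, 0, 0], 1], [[0.05, 0.72, 0], [0, 0, 0], 1], [[0.05, 0.72, 0], [0, 0, 0], 1], [[0.05, 0.72, 0], [0, 0, 0], 1], [[0.05, 0.72, 0], [0, 0, 0], 1], [[0.05, 0.72, 0], [0, 0, 0], 1], [[0.05, 0.72, 0], [0, 0, 0], 1], [[0.05, 0.72, 0], [0, 0, 0.012], 1], [[0.05, 0.72, 0], [0, 0, 0.012], 1], [[0, 0, 0], [0, 0, 0], 1]])

```text
time: 18.83
ee_pos: [0.4101, -0.2129, 0.2229]
ee_rot: [179.9, 0.2, -13.2]
ft_force: [-1.3, 0.7, -1.7]
finger_gap: 0.0213
finger_force: 34.9
```

```bash
python3 - <<'E'
from h import *
go(.4086,-.3505,.1,-12.7); go(.4086,-.3505,.01,-12.7);s=manip.get_state(); print(np.round(s["qpos"],1),s["finger_gap"])
E
```

```text
tool delta units [0.606 2.683 2.46 ] dist mm 184.5 yaw -13.2 dyaw units -0.0014
tool delta units [0.612 2.681 4.26 ] dist mm 253.5 yaw -13.2 dyaw units -0.0014
[ 3.170e+01 -9.000e-01 -9.900e+00  1.066e+02 -1.000e-01  7.450e+01
 -8.130e+01] 0.02133712157427795
```

>>> move_arm(increments=[[[0.15, 0.67, 0], [0, 0, -0.001], 1], [[0.15, 0.67, 0], [0, 0, 0], 1], [[0.15, 0.67, 0], [0, 0, 0], 1], [[0.15, 0.67, 0], [0, 0, 0], 1], [[0, 0, 0.7], [0, 0, 0], 1], [[0, 0, 0.8], [0, 0, 0], 1], [[0, 0, 0.8], [0, 0, 0], 1], [[0, 0, 0.6], [0, 0, 0], 1], [[0, 0, 0.4], [0, 0, 0], 1], [[0, 0, 0], [0, 0, 0], 1]])

```text
time: 19.67
ee_pos: [0.4103, -0.3408, 0.054]
ee_rot: [-179.7, 0.5, -12.1]
ft_force: [-1.0, 1.0, -1.4]
finger_gap: 0.021
finger_force: 34.9
```

```bash
python3 - <<'E'
from h import *
go(.4086,-.3505,.01,-12.7);s=manip.get_state(); print(s["finger_gap"])
f=manip.grab_frame("wrist"); cv2.imwrite("pics/w3.png",f["pixels"])
E
```

```text
tool delta units [0.016 0.201 0.88 ] dist mm 45.1 yaw -12.06 dyaw units 0.0018
0.02098111927896264
```

View pics/w3.png

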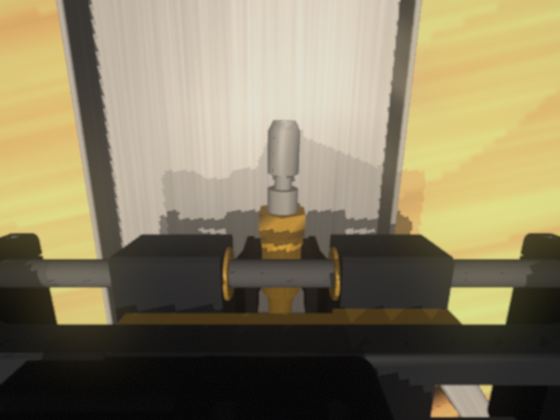

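The nozzle is held straight at (120–310, 283) over the tray floor, between walls at columns 90 and 400. I'll lower and release.

>>> move_arm(increments=[[[0, 0.1, 0.3], [0, 0, 0.001], 1], [[0, 0.1, 0.25], [0, 0, 0], 1], [[0, 0, 0.2], [0, 0, 0], 1], [[0, 0, 0.1], [0, 0, 0], 1], [[0, 0, 0.03], [0, 0, 0], 1], [[0, 0, 0], [0, 0, 0], 1]])

```text
time: 20.22
ee_pos: [0.4118, -0.3534, 0.016]
ee_rot: [-180.0, 0.0, -12.4]
ft_force: [-0.3, 0.5, -0.9]
finger_gap: 0.0208
finger_force: 34.9
```

>>> move_arm(increments=[[[0, 0, 0.07], [0, 0, 0], 1], [[0, 0, 0.06], [0, 0, 0], 1], [[0, 0, 0], [0, 0, 0], 1], [[0, 0, 0], [0, 0, 0], 1]])

```text
time: 20.55
ee_pos: [0.4123, -0.3539, 0.0101]
ee_rot: [180.0, -0.1, -12.4]
ft_force: [-0.5, 1.3, 3.1]
finger_gap: 0.0212
finger_force: 34.9
```

>>> move_arm(increments=[[[0, 0, 0], [0, 0, 0], 0.2], [[0, 0, 0], [0, 0, 0], 0.2], [[0, 0, 0], [0, 0, 0], 0.2], [[0, 0, -0.3], [0, 0, 0], 0.2], [[0, 0, -0.7], [0, 0, 0], 0.2], [[0, 0, -0.8], [0, 0, 0], 0.1], [[0, 0, -0.8], [0, 0, 0], -0.2], [[0, 0, -0.8], [0, 0, 0], -0.2], [[0, 0, -0.6], [0, 0, 0], -0.2], [[0, 0, 0], [0, 0, 0], -0.2]])

```text
time: 21.38
ee_pos: [0.414, -0.3555, 0.2166]
ee_rot: [179.8, -0.5, -12.5]
ft_force: [1.7, 0.2, 0.5]
finger_gap: 0.0506
finger_force: 0.0
```

```bash
python3 - <<'E'
from h import *
go(.514,.0288,.22,-3.69)
E
```

```text
tool delta units [ 0.294 -7.935 -0.1  ] dist mm 397.1 yaw -12.47 dyaw units -0.0244
```

>>> move_arm(increments=[[[0.03, -0.79, 0], [0, 0, 0], -0.2], [[0.03, -0.79, 0], [0, 0, 0], -0.2], [[0.03, -0.79, 0], [0, 0, 0], -0.2], [[0.03, -0.79, 0], [0, 0, 0], -0.2], [[0.03, -0.79, 0], [0, 0, 0], -0.2], [[0.03, -0.79, 0], [0, 0, 0], -0.2], [[0.03, -0.79, 0], [0, 0, 0], -0.2], [[0.03, -0.79, 0], [0, 0, 0], -0.2], [[0.03, -0.79, 0], [0, 0, -0.012], -0.2], [[0.03, -0.79, 0], [0, 0, -0.012], -0.2]])

```text
time: 22.22
ee_pos: [0.5089, 0.0312, 0.2093]
ee_rot: [180.0, -0.0, -3.7]
ft_force: [0.7, -0.6, 0.5]
finger_gap: 0.0519
finger_force: 0.0
```

>>> move_arm(increments=[[[0, 0, 0], [0, 0, 0], -0.2], [[0, 0, 0], [0, 0, 0], -0.2]])

```text
time: 22.38
ee_pos: [0.5086, 0.032, 0.2091]
ee_rot: [-180.0, 0.0, -3.5]
ft_force: [0.4, -1.1, 0.6]
finger_gap: 0.0523
finger_force: 0.0
```

```bash
python3 - <<'E'
from h import *
go(.514,.0288,.104,-3.69)
E
```

```text
tool delta units [0.113 0.058 2.102] dist mm 105.3 yaw -3.54 dyaw units 0.0004
```

>>> move_arm(increments=[[[0.11, 0.06, 0.3], [0, 0, 0], -0.2], [[0, 0, 0.5], [0, 0, 0], -0.2], [[0, 0, 0.5], [0, 0, 0], -0.2], [[0, 0, 0.45], [0, 0, 0], -0.2], [[0, 0, 0.35], [0, 0, 0], -0.2], [[0, 0, 0], [0, 0, 0], 0.1], [[0, 0, 0], [0, 0, 0], 1], [[0, 0, 0], [0, 0, 0], 1], [[0, 0, 0], [0, 0, 0], 1], [[0, 0, 0], [0, 0, 0], 1]], force=25)

```text
time: 23.22
ee_pos: [0.5149, 0.029, 0.1057]
ee_rot: [-179.8, -0.1, -3.7]
ft_force: [2.5, 10.4, -6.8]
finger_gap: 0.0317
finger_force: 25.0
```

>>> move_arm(increments=[[[0, 0, 0], [0, 0, 0], 1], [[0.05, 0, 0], [0, 0, 0], 1], [[0.05, 0, 0], [0, 0, 0], 1], [[0.05, 0, 0], [0, 0, 0], 1], [[0.04, 0, 0], [0, 0, 0], 1], [[0, 0, 0], [0, 0, 0], 1], [[0, 0, 0], [0, 0, 0], 1]])

```text
time: 23.8
ee_pos: [0.5229, 0.0285, 0.1057]
ee_rot: [-179.8, 0.0, -3.7]
ft_force: [-6.5, 10.7, 1.9]
finger_gap: 0.0318
finger_force: 25.0
```

>>> move_arm(increments=[[[0, 0, 0], [0, 0, 0], -0.2], [[0, 0, 0], [0, 0, 0], -0.2], [[0, 0, 0], [0, 0, 0], -0.2], [[-0.4, 0, 0], [0, 0, 0], -0.2], [[-0.5, 0, 0], [0, 0, 0], -0.2], [[-0.43, 0, 0], [0, 0, 0], -0.2], [[0, 0, 0], [0, 0, 0], 0.2], [[0, 0, 0], [0, 0, 0], 1], [[0, 0, 0], [0, 0, 0], 1], [[0, 0, 0], [0, 0, 0], 1]], force=35)

```text
time: 24.63
ee_pos: [0.4582, 0.0296, 0.105]
ee_rot: [-180.0, -0.1, -3.9]
ft_force: [0.5, -0.1, 0.1]
finger_gap: 0.0333
finger_force: 0.0
```

>>> move_arm(increments=[[[0, 0, 0], [0, 0, 0], 1], [[0, 0, 0], [0, 0, 0], 1]])

```text
time: 24.8
ee_pos: [0.4575, 0.0304, 0.1045]
ee_rot: [-180.0, 0.0, -3.8]
ft_force: [0.9, 3.6, 0.6]
finger_gap: 0.0212
finger_force: 34.9
```

```bash
python3 - <<'E'
from h import *
go(.4572,.0325,.106,-3.69)
E
```

```text
tool delta units [-0.01  -0.042 -0.03 ] dist mm 2.6 yaw -3.81 dyaw units -0.0003
```

>>> move_arm(increments=[[[-0.15, 0, 0], [0, 0, 0], 1], [[-0.2, 0, 0], [0, 0, 0], 1], [[-0.2, 0, 0], [0, 0, 0], 1], [[-0.2, 0, 0], [0, 0, 0], 1], [[-0.13, 0, 0], [0, 0, 0], 1], [[0, 0, 0], [0, 0, 0], 1], [[0, 0, -0.6], [0, 0, 0], 1], [[0, 0, -0.7], [0, 0, 0], 1], [[0, 0, -0.7], [0, 0, 0], 1], [[0, 0, 0], [0, 0, 0], 1]])

```text
time: 25.63
ee_pos: [0.4164, 0.0332, 0.2108]
ee_rot: [-180.0, -0.5, -3.8]
ft_force: [0.8, 1.1, -1.3]
finger_gap: 0.0214
finger_force: 34.7
```

```bash
python3 - <<'E'
from h import *
f,_=tray(); s=manip.get_state(); print(s["finger_gap"],s["ee_pos"]); go(.4263,-.2724,.2,-12.7)
cv2.imwrite("pics/t3.png",f["pixels"])
E
```

```text
tray [ 0.5  -0.33] yaw -12.7 [0.321 0.207]
A [ 0.4256 -0.2718]
B [ 0.408  -0.3498]
C [ 0.568 -0.345]
0.020864094606151917 [0.41411648 0.03271717 0.20553339]
tool delta units [0.651 6.072 0.113] dist mm 305.4 yaw -3.84 dyaw units 0.0246
```

View pics/t3.png

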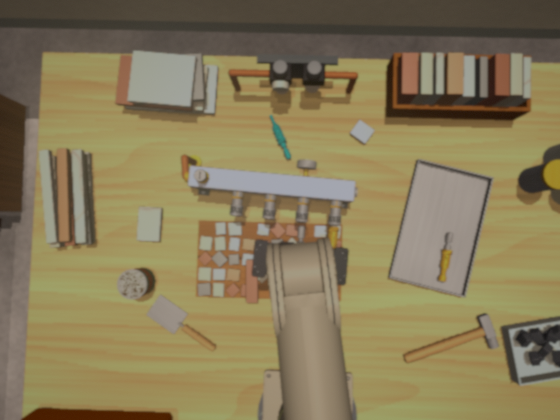

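The top view shows the bell nozzle lying in the tray at (258,447), the tray unmoved, and coupling b at (208,302) empty. I'll carry the round nozzle to A.

>>> move_arm(increments=[[[0.08, 0.76, 0], [0, 0, 0], 1], [[0.08, 0.76, 0], [0, 0, 0], 1], [[0.08, 0.76, 0], [0, 0, 0], 1], [[0.08, 0.76, 0], [0, 0, 0], 1], [[0.08, 0.76, 0], [0, 0, 0], 1], [[0.08, 0.76, 0], [0, 0, 0], 1], [[0.08, 0.76, 0], [0, 0, 0.012], 1], [[0.08, 0.76, 0], [0, 0, 0.012], 1], [[0, 0, 0], [0, 0, 0], 1], [[0, 0, 0], [0, 0, 0], 1]])

```text
time: 26.57
ee_pos: [0.4206, -0.2744, 0.2024]
ee_rot: [-180.0, 0.2, -12.7]
ft_force: [1.1, 1.1, -1.4]
finger_gap: 0.021
finger_force: 34.7
```

```bash
python3 - <<'E'
from h import *
go(.4256,-.2718,.009,-12.7);print(manip.get_state()["finger_gap"])
E
```

```text
tool delta units [ 0.099 -0.071  3.868] dist mm 193.5 yaw -12.7 dyaw units -0.0000
0.021043668044374318
```

>>> move_arm(increments=[[[0.1, -0.07, 0.4], [0, 0, 0], 1], [[0, 0, 0.6], [0, 0, 0], 1], [[0, 0, 0.6], [0, 0, 0], 1], [[0, 0, 0.6], [0, 0, 0], 1], [[0, 0, 0.5], [0, 0, 0], 1], [[0, 0, 0.4], [0, 0, 0], 1], [[0, 0, 0.3], [0, 0, 0], 1], [[0, 0, 0.2], [0, 0, 0], 1], [[0, 0, 0.1], [0, 0, 0], 1], [[0, 0, 0], [0, 0, 0], 1]])

```text
time: 27.4
ee_pos: [0.4271, -0.2693, 0.0185]
ee_rot: [-180.0, 0.1, -12.4]
ft_force: [0.6, -0.1, -0.6]
finger_gap: 0.0212
finger_force: 34.7
```

>>> move_arm(increments=[[[0, 0, 0], [0, 0, 0], 1], [[0, 0, 0], [0, 0, 0], 1]])

```text
time: 27.57
ee_pos: [0.4283, -0.2705, 0.0205]
ee_rot: [180.0, -0.1, -12.4]
ft_force: [0.3, -0.4, -0.4]
finger_gap: 0.021
finger_force: 34.7
```

>>> move_arm(increments=[[[0, 0, 0.1], [0, 0, 0], 1], [[0, 0, 0.08], [0, 0, 0], 1], [[0, 0, 0.05], [0, 0, 0], 1], [[0, 0, 0], [0, 0, 0], 1], [[0, 0, 0], [0, 0, 0], 1]])

```text
time: 27.98
ee_pos: [0.4281, -0.2706, 0.0093]
ee_rot: [180.0, -0.1, -12.5]
ft_force: [-5.6, 3.6, 16.3]
finger_gap: 0.0211
finger_force: 34.7
```

>>> move_arm(increments=[[[0, 0, 0], [0, 0, 0], 0.2], [[0, 0, 0], [0, 0, 0], 0.2], [[0, 0, 0], [0, 0, 0], 0.2], [[0, 0, -0.3], [0, 0, 0], 0.2], [[0, 0, -0.7], [0, 0, 0], 0.2], [[0, 0, -0.8], [0, 0, 0], 0.1], [[0, 0, -0.8], [0, 0, 0], -0.2], [[0, 0, -0.8], [0, 0, 0], -0.2], [[0, 0, -0.6], [0, 0, 0], -0.2], [[0, 0, 0], [0, 0, 0], -0.2]])

```text
time: 28.82
ee_pos: [0.4303, -0.2717, 0.2146]
ee_rot: [179.8, -0.5, -12.5]
ft_force: [0.3, -0.4, 0.4]
finger_gap: 0.0508
finger_force: 0.0
```

```bash
python3 - <<'E'
from h import *
go(.5089,-.051,.21,-3.69)
E
```

```text
tool delta units [ 0.582 -4.65   0.085] dist mm 234.4 yaw -12.47 dyaw units -0.0244
```

>>> move_arm(increments=[[[0.08, -0.66, 0], [0, 0, 0], -0.2], [[0.08, -0.66, 0], [0, 0, 0], -0.2], [[0.08, -0.66, 0], [0, 0, 0], -0.2], [[0.08, -0.66, 0], [0, 0, 0], -0.2], [[0.08, -0.66, 0], [0, 0, 0], -0.2], [[0.08, -0.66, 0], [0, 0, -0.012], -0.2], [[0.08, -0.66, 0], [0, 0, -0.012], -0.2], [[0, 0, 0], [0, 0, 0], -0.2], [[0, 0, 0], [0, 0, 0], -0.2]])

```text
time: 29.57
ee_pos: [0.5026, -0.0481, 0.2075]
ee_rot: [-180.0, 0.0, -3.6]
ft_force: [-0.7, -0.5, 0.2]
finger_gap: 0.0521
finger_force: 0.0
```

```bash
python3 - <<'E'
from h import *
go(.5089,-.051,.104,-3.69)
E
```

```text
tool delta units [0.131 0.051 2.069] dist mm 103.7 yaw -3.6 dyaw units 0.0003
```

>>> move_arm(increments=[[[0.13, 0.05, 0.3], [0, 0, 0], -0.2], [[0, 0, 0.5], [0, 0, 0], -0.2], [[0, 0, 0.5], [0, 0, 0], -0.2], [[0, 0, 0.45], [0, 0, 0], -0.2], [[0, 0, 0.32], [0, 0, 0], -0.2], [[0, 0, 0], [0, 0, 0], 0.1], [[0, 0, 0], [0, 0, 0], 1], [[0, 0, 0], [0, 0, 0], 1], [[0, 0, 0], [0, 0, 0], 1], [[0, 0, 0], [0, 0, 0], 1]], force=25)

```text
time: 30.4
ee_pos: [0.5096, -0.0508, 0.1057]
ee_rot: [-179.9, -0.1, -3.7]
ft_force: [0.7, 7.3, -2.6]
finger_gap: 0.0318
finger_force: 25.0
```

>>> move_arm(increments=[[[0, 0, 0], [0, 0, 0], 1], [[0.05, 0, 0], [0, 0, 0], 1], [[0.05, 0, 0], [0, 0, 0], 1], [[0.05, 0, 0], [0, 0, 0], 1], [[0.04, 0, 0], [0, 0, 0], 1], [[0, 0, 0], [0, 0, 0], 1], [[0, 0, 0], [0, 0, 0], 1]])

```text
time: 30.98
ee_pos: [0.5177, -0.0513, 0.1057]
ee_rot: [-179.9, 0.1, -3.7]
ft_force: [-7.6, 7.9, 4.2]
finger_gap: 0.0317
finger_force: 25.0
```

>>> move_arm(increments=[[[0, 0, 0], [0, 0, 0], -0.2], [[0, 0, 0], [0, 0, 0], -0.2], [[0, 0, 0], [0, 0, 0], -0.2], [[-0.4, 0, 0], [0, 0, 0], -0.2], [[-0.5, 0, 0], [0, 0, 0], -0.2], [[-0.43, 0, 0], [0, 0, 0], -0.2], [[0, 0, 0], [0, 0, 0], 0.2], [[0, 0, 0], [0, 0, 0], 1], [[0, 0, 0], [0, 0, 0], 1], [[0, 0, 0], [0, 0, 0], 1]], force=35)

```text
time: 31.82
ee_pos: [0.4529, -0.0493, 0.105]
ee_rot: [-180.0, -0.1, -3.8]
ft_force: [0.2, 0.7, -0.2]
finger_gap: 0.0333
finger_force: 0.0
```

>>> move_arm(increments=[[[0, 0, 0], [0, 0, 0], 1], [[0, 0, 0], [0, 0, 0], 1], [[-0.15, 0, 0], [0, 0, 0], 1], [[-0.2, 0, 0], [0, 0, 0], 1], [[-0.2, 0, 0], [0, 0, 0], 1], [[-0.2, 0, 0], [0, 0, 0], 1], [[-0.13, 0, 0], [0, 0, 0], 1], [[0, 0, 0], [0, 0, 0], 1]])

```text
time: 32.48
ee_pos: [0.4065, -0.0464, 0.1043]
ee_rot: [180.0, 0.1, -3.8]
ft_force: [0.5, -0.7, -0.8]
finger_gap: 0.0213
finger_force: 34.9
```

```bash
python3 - <<'E'
from h import *
f,_=tray(); print(manip.get_state()["finger_gap"]); go(.46,-.19,.21,-12.7)
E
```

```text
tray [ 0.491 -0.346] yaw -12.6 [0.323 0.207]
A [ 0.4169 -0.2884]
B [ 0.3994 -0.3664]
C [ 0.5594 -0.3613]
0.02098356929696441
tool delta units [ 1.23   2.798 -2.106] dist mm 185.6 yaw -3.82 dyaw units 0.0247
```

The tray was knocked to (0.491,-0.346). I'll lift and look at it before placing.

>>> move_arm(increments=[[[0, 0, -0.6], [0, 0, 0], 1], [[0, 0, -0.7], [0, 0, 0], 1], [[0, 0, -0.8], [0, 0, 0], 1], [[0.2, 0.46, 0], [0, 0, 0], 1], [[0.2, 0.46, 0], [0, 0, 0], 1], [[0.2, 0.46, 0], [0, 0, 0], 1], [[0.2, 0.46, 0], [0, 0, 0.012], 1], [[0.2, 0.46, 0], [0, 0, 0.012], 1], [[0.2, 0.46, 0], [0, 0, 0], 1], [[0, 0, 0], [0, 0, 0], 1]])

```text
time: 33.42
ee_pos: [0.4533, -0.1946, 0.2091]
ee_rot: [179.9, 0.0, -12.8]
ft_force: [-0.4, -0.4, -1.0]
finger_gap: 0.0211
finger_force: 34.8
```

```bash
python3 - <<'E'
from h import *
f,T=tray(); print(manip.get_state()["finger_gap"]); 
crop(f,150,305,340,510,4,"t4.png"); go(.5594,-.3613,.1,-12.6); go(.5594,-.3613,.011,-12.6)
E
```

```text
tray [ 0.494 -0.347] yaw -12.7 [0.319 0.206]
A [ 0.4194 -0.2894]
B [ 0.4018 -0.3674]
C [ 0.5618 -0.3625]
0.020745474659672157
tool delta units [2.816 2.881 2.181] dist mm 229.0 yaw -12.54 dyaw units 0.0002
tool delta units [2.817 2.881 3.961] dist mm 282.5 yaw -12.54 dyaw units 0.0002
```

View pics/t4.png

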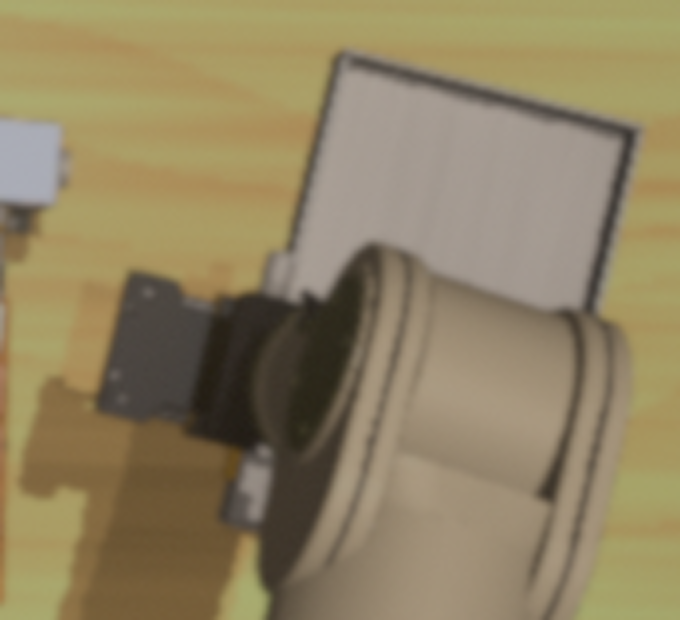

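The far half of the tray, around crop (460,190), is clear and the needle nozzle is still held. I'll move over C.

>>> move_arm(increments=[[[0.44, 0.48, 0], [0, 0, 0], 1], [[0.44, 0.48, 0], [0, 0, 0], 1], [[0.44, 0.48, 0], [0, 0, 0], 1], [[0.44, 0.48, 0], [0, 0, 0], 1], [[0.44, 0.48, 0], [0, 0, 0], 1], [[0.45, 0.48, 0], [0, 0, 0], 1], [[0, 0, 0.6], [0, 0, 0], 1], [[0, 0, 0.7], [0, 0, 0], 1], [[0, 0, 0.7], [0, 0, 0], 1], [[0, 0, 0], [0, 0, 0], 1]])

```text
time: 34.35
ee_pos: [0.5485, -0.3551, 0.1018]
ee_rot: [-179.8, 0.6, -12.4]
ft_force: [-1.2, 0.7, -3.2]
finger_gap: 0.021
finger_force: 34.8
```

```bash
python3 - <<'E'
from h import *
print(manip.get_state()["finger_gap"]); go(.5515,-.3595,.0115,-12.6)
f=manip.grab_frame("wrist"); cv2.imwrite("pics/w5.png",f["pixels"])
E
```

```text
0.021004147932987608
tool delta units [0.097 0.08  1.805] dist mm 90.5 yaw -12.36 dyaw units 0.0007
```

View pics/w5.png

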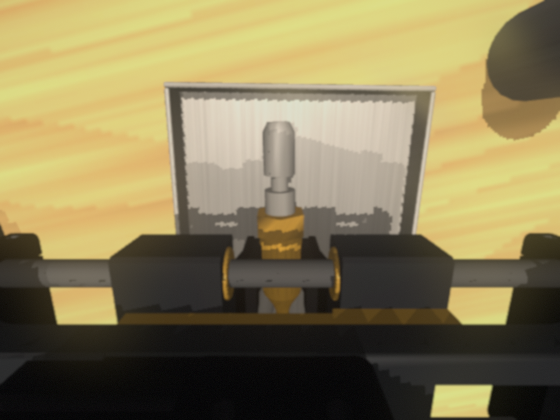

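The nozzle sits centred (column 280) between walls at columns 170 and 430, and its shank end at row 122 is clear of the far wall. I'll lower it.

>>> move_arm(increments=[[[0, 0.05, 0.4], [0, 0, 0], 1], [[0, 0, 0.4], [0, 0, 0], 1], [[0, 0, 0.35], [0, 0, 0], 1], [[0, 0, 0.3], [0, 0, 0], 1], [[0, 0, 0.2], [0, 0, 0], 1], [[0, 0, 0.05], [0, 0, 0], 1], [[0, 0, 0], [0, 0, 0], 1], [[0, 0, 0], [0, 0, 0], 1]])

```text
time: 35.07
ee_pos: [0.552, -0.3615, 0.0264]
ee_rot: [180.0, -0.1, -12.4]
ft_force: [-0.4, -0.1, -0.4]
finger_gap: 0.021
finger_force: 34.8
```

>>> move_arm(increments=[[[0, 0, 0.12], [0, 0, 0], 1], [[0, 0, 0.1], [0, 0, 0], 1], [[0, 0, 0.06], [0, 0, 0], 1], [[0, 0, 0], [0, 0, 0], 1], [[0, 0, 0], [0, 0, 0], 1]])

```text
time: 35.48
ee_pos: [0.5509, -0.3611, 0.0104]
ee_rot: [-180.0, 0.0, -12.5]
ft_force: [0.1, 0.0, -1.3]
finger_gap: 0.0209
finger_force: 34.8
```

>>> move_arm(increments=[[[0, 0, 0], [0, 0, 0], 0.2], [[0, 0, 0], [0, 0, 0], 0.2], [[0, 0, 0], [0, 0, 0], 0.2], [[0, 0, -0.3], [0, 0, 0], 0.2], [[0, 0, -0.7], [0, 0, 0], 0.2], [[0, 0, -0.8], [0, 0, 0], 0.1], [[-0.2, -0.6, -0.8], [0, 0, 0], -0.2], [[-0.3, -0.7, 0], [0, 0, 0], -0.2], [[-0.3, -0.7, 0], [0, 0, 0], -0.2], [[-0.3, -0.7, 0], [0, 0, 0], -0.2]])

```text
time: 36.32
ee_pos: [0.5269, -0.2219, 0.1342]
ee_rot: [180.0, -0.1, -12.5]
ft_force: [-0.1, 0.8, -0.4]
finger_gap: 0.0513
finger_force: 0.0
```

>>> move_arm(increments=[[[-0.2, -0.7, -0.3], [0, 0, 0], -0.2], [[-0.2, -0.7, -0.3], [0, 0, 0], -0.2], [[0, 0, 0], [0, 0, 0], -0.2], [[0, 0, 0], [0, 0, 0], -0.2]])

```text
time: 36.65
ee_pos: [0.5235, -0.1484, 0.1648]
ee_rot: [-180.0, -0.2, -12.2]
ft_force: [-0.3, -0.7, 0.1]
finger_gap: 0.0525
finger_force: 0.0
```

```bash
python3 - <<'E'
from h import *
f,T=tray(); a=f["pixels"][150:310,180:510]; g=manip.grab_frame("side")["pixels"][100:290,180:410]
k=cv2.resize(a,None,fx=2.4,fy=2.4,interpolation=2)
i=cv2.resize(g,None,fx=2,fy=1.0*200/190,interpolation=2) if 0 else cv2.resize(g,(242,200),interpolation=2)
cv2.imwrite("pics/end.png",cv2.resize(a,None,fx=2.4,fy=2.4,interpolation=2)); cv2.imwrite("pics/ends.png",cv2.resize(g,None,fx=3,fy=3,interpolation=2))
s=manip.get_state(); print(s["time"],s["ee_pos"])
E
```

```text
no tray
36.8 [ 0.5222582  -0.15192315  0.16293716]
```

View pics/end.png

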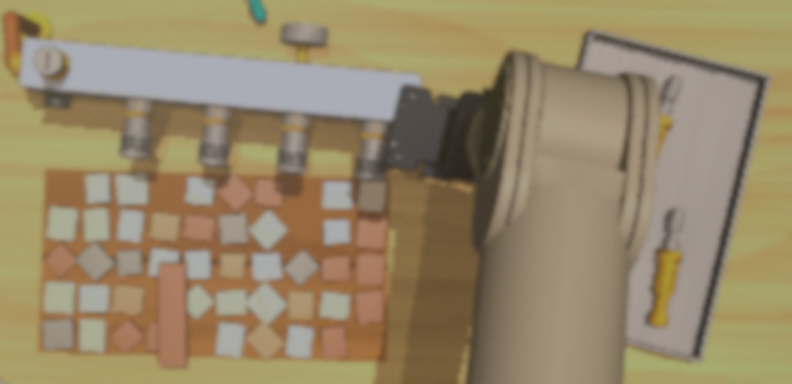

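View pics/ends.png

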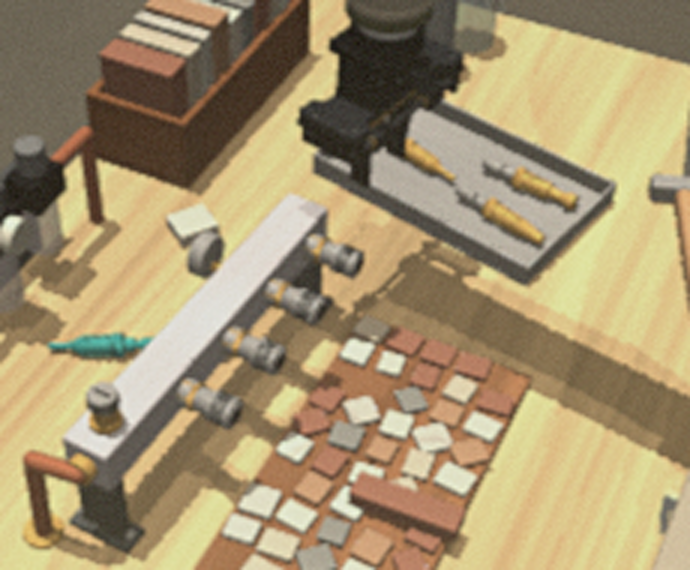

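All four couplings are empty with sleeves forward, and the three nozzles lie flat and apart in the tray: needle near (430,160), bell near (530,185) and round near (505,218) in the side crop. The tin and offcut weren't approached, so I'll hand in.

```bash
python3 -c "
from rig import manip
print(manip.sign_off())"
```

```text
the job is handed in; nothing more can be done
None
```

I handed the job in: the valve was turned until it seated, just snug, and the needle, round and bell nozzles (there was no fan) lie flat and apart in the tray, with all four sleeves forward; the hand-in returned no verdict.

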